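# Blank off the spare station of a valve manifold

## Robot

A 6-joint arm with a two-finger parallel gripper is mounted at the origin on a cart in front of the work surface, level with it; the furniture and walls round the work are solid. World frame = base frame: x ahead of the robot, y to its left, z up, the work surface at z = 0. Lengths are in m, angles in rad, forces in N, time in s.
With the tool pointing down it reaches from about 0.35 to 0.85 m from the base axis. Payload 8.1 kg.
Tool frame: the origin (TCP) lies at the centre of the arm's flange, where the gripper is bolted on; the fingertips stand 186 mm ahead of it and the grasp point (between the pads) lies 167 mm ahead of it (robot.grasp_offset is the distance from the TCP to the grasp point, in m); z points along the fingers, y is the line along which they close (so a half turn about z gives the same grasp; the last joint's range is limited). The gripper opens to 93 mm and grips with 3 to 60 N. Pads are 15 mm wide; open, the fingers measure 128 mm over their backs; the gripper's body (75 mm by 188 mm) begins 65 mm behind the grasp point.
Start: joints at [1.123, 0.13, 1.488, -0, 1.523, -0.085], TCP at [0.213, 0.561, 0.405] pointing down, gripper open.
Joint ranges: [-2.96, 2.96], [-0.89, 2.26], [0.02, 2.5], [-1.34, 4.48], [0, 2.73], [-2.66, 2.66]. Speed limits (rad/s): [2.39, 2.39, 2.79, 3.14, 3.14, 3.14].

## Interface

Orientations are given as a rotation vector (axis times angle).
In Python, from plant import robot gives the robot as it stands.
- The arm moves only by the tool drive_tool, never from a script. Its argument "moves" is one flat list of numbers, 7 for each row, row after row: the finger opening in mm, from 0 to 93, then the shift along the tool's x, y, z in mm, then the turn, a rotation vector about the tool's x, y, z in degrees. A call has 1 to 8 rows; each row shifts and turns the commanded pose from where the row before left it, along the tool's axes as they then stand; what a row does not reach is not made up. A row lasts 1/10 s, in which the tool goes at most 50 mm and 8.59 degrees, less where a joint would pass 70% of its speed; a pose out of reach is approached as far as the arm can. A call is refused whole if a number of a shift passes 50 or a number of a turn 8.59, either way. A call with a gripper value outside its range is refused whole. The fingers move at their own pace and stop on an object; "grip_force" is the grip in N (left out, the last holds). Time passes only in rows, so rows that do not move let the fingers close. It gives the time, the measured TCP pose, the force, the opening and the grip force at its end, in the units of the state.
- robot.read_state(): the state, without advancing time (a new reading comes with each control period).
- robot.read_camera(name): name is "scene" or "top" or "wrist"; returns a dict with "color" (384x512x3 uint8, red, green, blue), "depth" (384x512 float32, m along the optical axis (not along the pixel's ray), 0 where there is no reading), "mtx" (3x3 intrinsics, pixels), "R" (3x3) and "t" (3): a world point X has camera coordinates R X + t. Camera axes: x right, y down, z forward; pixel columns grow to the right and rows downward; lengths in m; the calibration is good to about 2 mm. A picture is of the moment at which its call begins.
- robot.close_job(): hands the job in; it is judged then, once.
The state is a dict: "t": time; "q": joint angles; "dq": joint speeds; "joint_torque": joint torques, N m; "tool_pos": TCP position; "orientation": TCP orientation; "force": force on the tool from outside, world axes, zero at the start; "wrist_torque": the same for the moment, N m; "opening": finger opening in m; "gripper_force": force on a finger pad.
Only numpy, scipy, OpenCV 4.12 (cv2) and the standard library are available. Lean on these libraries where they do the work, as an engineer would, in place of code of your own. Each camera call takes 0.05 s, during which the arm holds its last target. There are 200 camera calls.

## Task

Close the empty station of the valve manifold with the plain steel blanking plate, laid flat on the station with a stud standing in each of its end slots, just like the plate already fitted beside it. The plate lies flush in its pocket of the green tray and cannot be gripped there: press its end over the thumb ramp and draw it down the ramp so that its other end stays tipped up when you let go, then take it by that raised end. Leave the brass ported plate, the wrench, the gauge and the tape where they are.

Things in the scene. Friction and masses are not known exactly. Their poses are not given: they have to be found in the camera images.
- blank_plate: The plain steel blanking plate to fit: 140 x 48 x 6 mm, about 0.3 kg, polished, with no holes but a 10 mm wide, 13.5 mm deep U-slot in the middle of each short end. Origin: centre of its underside; x along its length, z up out of its upper face. It starts flush in one of the tray's two pockets.
- ported_plate: A plate of the same outline in brass with three dark port holes, in the tray's other pocket. Not wanted: leave it there.
- tray: Fixed green block of slippery plastic, 184 (x) x 140 (y) x 46 mm. Origin: centre of its underside. Two pockets, 52 mm wide, at y = +34 and -34 mm, from x = -82 to +80 mm: a flat bed at z = 40 mm for x > 0 and a thumb ramp for x < 0. A plate lies on the bed with its top flush with the block (z = 46 mm), centre at x = +8 mm, its -x end overhanging the ramp as far as x = -62 mm.
- ramp_edge (a point): Middle of the line x = 0 of the tray, at bed height; axes as the tray. Each ramp falls from here at 22 deg (0.384 rad) towards -x to the end wall. A light push (1 N) 20 mm from the plate's -x end tips it on to the ramp; let go, it falls back. Drawn 15 mm or more down the ramp under the finger it overbalances and stays, slides 24 mm in all to the wall, and its +x end stands 20 mm over the bed.
- manifold: Aluminium valve manifold, fixed, 156 (x) x 240 (y) x 52 mm. Origin: centre of its underside. Three stations, raised pads 140 x 40 mm and 12 mm high, at y = -76 mm (carries a solenoid valve, 166 mm high in all), 0 (already closed by a plate like the one wanted, under nuts) and +76 mm (empty, three port holes).
- seat (a point): Centre of the empty station's flat top, 52 mm over the work surface; x along the station, z up. A steel stud, 6 mm thick and 15 mm tall, stands at x = +61.5 and at x = -61.5 mm; the fitted plate's origin comes to this point, with about 2 mm of play each way. Either end of the plate may face either way.
- wrench: Adjustable wrench, 210 mm, lying left of the tray; bystander.
- pressure_gauge: Dial gauge, 88 x 63 x 24 mm, lying on the robot's side near the gap between tray and manifold; bystander.
- seal_tape: Roll of thread seal tape, 61 mm across, 14 mm high, near the far end of the gap between tray and manifold; bystander.

How it is judged:
On the way:
1. the plain steel plate stays tipped up on the ramp by itself, let go (angle between the z axis of blank_plate and the z axis of tray, either way round above 0.25 rad and contact force between the fingers and blank_plate below 0.3 N and linear speed of blank_plate below 0.05 m/s), for 0.2 s.
At the end, for the whole second after the job is handed in: The plain steel plate lies flat on the empty station: origin within 4 mm of the station's centre and 2 mm of its top, lengthwise within 0.08 rad, level within 0.03 rad, at rest and let go; the brass plate still lies flat in its pocket within 10 mm of its start, wrench, gauge and tape within 30 mm (horizontal distance between blank_plate and seat below 0.004 m and z of blank_plate in the frame of seat between -0.002 and 0.002 m and angle between the x axis of blank_plate and the x axis of seat, either way round below 0.08 rad and angle between the z axis of blank_plate and the z axis of seat, either way round below 0.03 rad and linear speed of blank_plate below 0.01 m/s and distance of ported_plate from where it was at the start of the episode below 0.01 m and distance of each of wrench, pressure_gauge, seal_tape from where it was at the start of the episode below 0.03 m and angle between the z axis of ported_plate and the z axis of tray, either way round below 0.06 rad); the robot touches nothing.
It fails at once if the brass plate is shifted more than 10 mm (distance of ported_plate from where it was at the start of the episode above 0.01 m).
It fails at once if the wrench, gauge or tape is pushed away by more than 30 mm (distance of any of wrench, pressure_gauge, seal_tape from where it was at the start of the episode above 0.03 m).
It also fails if it takes over 48 s, if anything falls off the work surface, if the arm or the gripper's body presses on something with over 40 N, if the wrist force passes 120 N, or if a joint passes its speed limit or range.

## Working session

There is one attempt and no reset: what is moved stays moved. The work goes in short steps, Python scripts to look and compute and a tool call to move; the robot and the scene stay as the last step left them, time stands still between calls to the robot, and variables do not carry over. Pictures are saved under pics/ and viewed, at most 10 in all, crops included, and the job is handed in when it is done.

Besides the shell and the picture viewer there is one more tool, called by a JSON object that holds its "fn" and its "kwargs", one argument or row to a line. drive_tool: Moves the arm, as the interface text tells. Its arguments: {"type":"object","properties":{"moves":{"type":"array","items":{"type":"number"}},"grip_force":{"type":"number"}},"required":["moves"]}

```bash
mkdir -p pics; cat > h.py <<'E'
import numpy as np, cv2
from plant import robot
from scipy.spatial.transform import Rotation as Rn
def snap(n,save=None):
    c=robot.read_camera(n)
    np.savez('last_%s.npz'%n,**c)
    if save: cv2.imwrite('pics/'+save,cv2.cvtColor(c['color'],cv2.COLOR_RGB2BGR))
    return c
def load(n): return dict(np.load('last_%s.npz'%n))
def pt(c,u,v,z=None):
    r=np.linalg.inv(c['mtx'])@[u,v,1]
    if z is None:
        p=c['depth'][int(v)-1:int(v)+2,int(u)-1:int(u)+2]; d=np.median(p[p>0]) if (p>0).any() else np.nan
    else:
        rw=c['R'].T@r; o=-c['R'].T@c['t']; d=(z-o[2])/rw[2]
    return c['R'].T@(r*d-c['t'])
def proj(c,X):
    x=c['mtx']@(c['R']@np.array(X)+c['t']); return x[:2]/x[2]
def st():
    s=robot.read_state(); print('t',round(s['t'],2),'pos',np.round(s['tool_pos'],4),'ori',np.round(s['orientation'],3),'F',np.round(s['force'],1),'op',s['opening'],'gf',s['gripper_force'],'q',np.round(s['q'],2)); return s
E
python3 - <<'E'
from h import *
a=snap('top','top.png')['color'];b=snap('scene')['color']
cv2.imwrite('pics/top1.png',cv2.cvtColor(cv2.resize(a,(800,600),interpolation=cv2.INTER_CUBIC),cv2.COLOR_RGB2BGR))
cv2.imwrite('pics/sc1.png',cv2.cvtColor(b,cv2.COLOR_RGB2BGR))
s=st();print(Rn.from_rotvec(s['orientation']).as_matrix().round(3))
E
```

```text
t 0.1 pos [0.2128 0.5608 0.4038] ori [-5.67e-01 -3.09e+00  3.00e-03] F [-0.8 -0.2 -0.7] op 0.09273894477395692 gf 0.0 q [ 1.12  0.13  1.49 -0.    1.52 -0.09]
[[-0.935  0.355 -0.001]
 [ 0.355  0.935 -0.001]
 [ 0.    -0.002 -1.   ]]
```

View pics/top1.png

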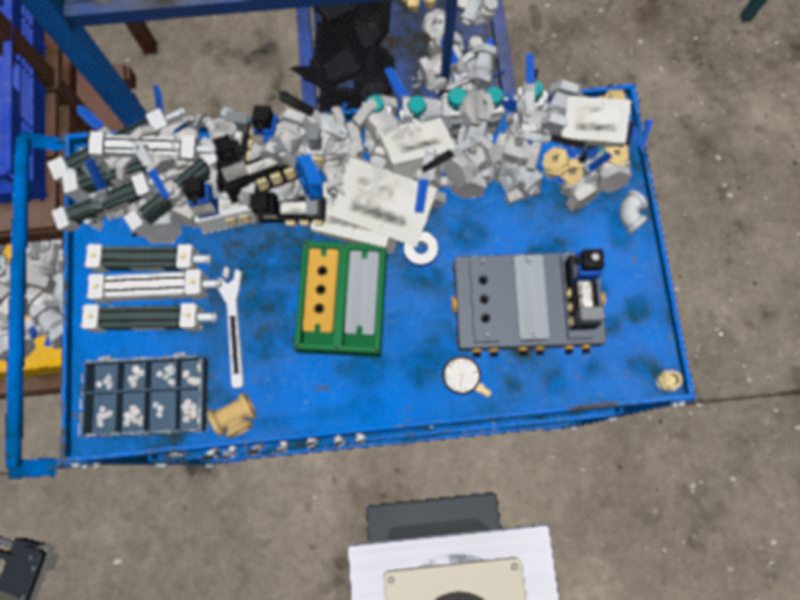

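View pics/sc1.png

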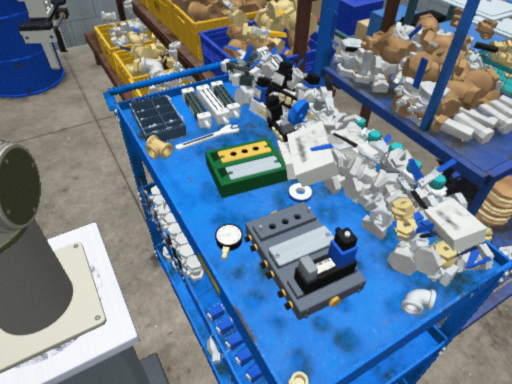

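```bash
python3 - <<'E'
from h import *
c=load('top');a=cv2.cvtColor(c['color'],cv2.COLOR_RGB2BGR)
t=cv2.resize(a[148:232,182:252],(0,0),fx=7,fy=7,interpolation=cv2.INTER_CUBIC)[:588]
m=cv2.resize(a[155:230,285:330],(0,0),fx=7,fy=7,interpolation=cv2.INTER_CUBIC)
m=cv2.copyMakeBorder(m,0,t.shape[0]-m.shape[0],0,0,cv2.BORDER_CONSTANT)
print(t.shape,m.shape)
cv2.imwrite('pics/crop1.png',cv2.hconcat([t,m])[:,:800])
print(c['mtx'], (-c['R'].T@c['t']).round(3), c['R'].round(3))
for n,u,v in [('tapeC',421*.64,248*.64),('gauge',462*.64,375*.64),('table',420*.64,320*.64),('station',485*.64,290*.64),('tray',340*.64,347*.64)]: print(n,pt(c,u,v).round(3))
E
```

```text
(588, 490, 3) (588, 315, 3)
[[443.29894369   0.         262.69951251]
 [  0.         443.29894369 193.29862805]
 [  0.           0.           1.        ]] [0.263 0.051 1.148] [[-0.1   -0.995  0.004]
 [-0.969  0.096 -0.228]
 [ 0.226 -0.027 -0.974]]
tapeC [ 0.625 -0.008 -0.003]
gauge [ 0.395 -0.051  0.023]
table [ 0.498  0.006 -0.002]
station [ 0.527 -0.103  0.05 ]
tray [0.457 0.141 0.043]
```

View pics/crop1.png

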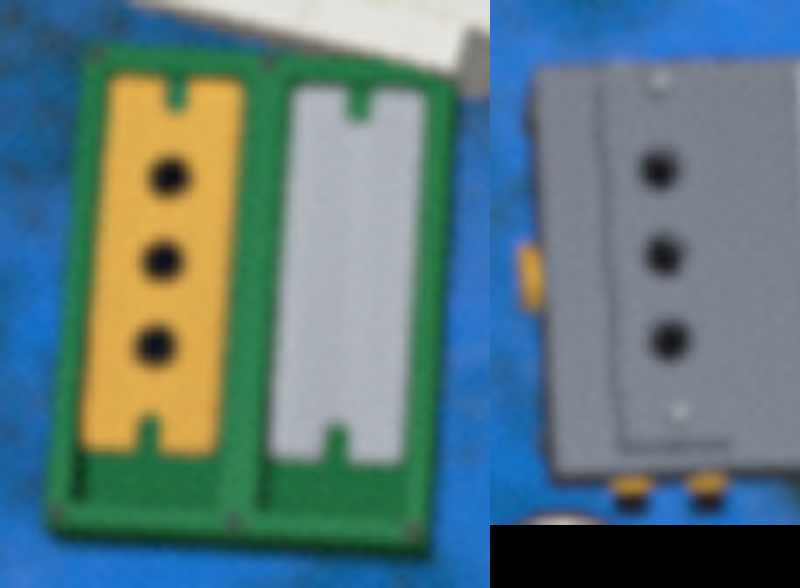

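```bash
python3 - <<'E'
from h import *
c=load('top')
T=lambda u,v:(182+(u+.5)/7-.5,148+(v+.5)/7-.5)
M=lambda u,v:(285+(u-490+.5)/7-.5,155+(v+.5)/7-.5)
P=[pt(c,*T(*x),z=.046)[:2] for x in[(293,86),(427,90),(406,464),(268,459)]]
P=np.array(P);f=(P[0]+P[1])/2;b=(P[2]+P[3])/2
print('plate c',(f+b)/2,'len',np.linalg.norm(f-b),'w',np.linalg.norm(P[0]-P[1]),'yaw',np.degrees(np.arctan2(*(f-b)[::-1])))
S=[pt(c,*M(*x),z=.052)[:2] for x in[(658,170),(664,256),(670,342)]]
print('holes',S)
U=[pt(c,*M(*x),z=.065)[:2] for x in[(659,80),(681,411)]]
print('studs',U,'mid',(U[0]+U[1])/2,'d',np.linalg.norm(U[0]-U[1]),'yaw',np.degrees(np.arctan2(*(U[0]-U[1])[::-1])))
E
```

```text
plate c [0.54533996 0.09877346] len 0.141035661716339 w 0.04977714497690583 yaw -8.220960039823105
holes [array([ 0.5442721 , -0.09980685]), array([ 0.51194703, -0.09799422]), array([ 0.48003841, -0.09620495])]
studs [array([ 0.57455798, -0.10255496]), array([ 0.45224718, -0.09524252])] mid [ 0.51340258 -0.09889874] d 0.12252919588360084 yaw -3.4213987633002816
```

```bash
cat >> h.py <<'E'
def goal(xy,yaw,h,tilt=0,fl=.167):
    """tool with grasp/tip point (fl ahead of TCP) at xy,h ; plate yaw deg; tilt deg as the plate's (+x end up)"""
    y=np.radians(yaw);X=np.array([np.cos(y),np.sin(y),0]);Y=np.array([-np.sin(y),np.cos(y),0])
    R0=np.c_[-X,Y,[0,0,-1]]; R=R0@Rn.from_euler('y',-tilt,degrees=True).as_matrix()
    return np.r_[xy,h]-R[:,2]*fl,R
def delta(p,R,q=None):
    s=robot.read_state();R0=Rn.from_rotvec(s['orientation']).as_matrix()
    print('shift mm',(R0.T@(p-s['tool_pos'])*1e3).round(1),'turn deg',np.degrees(Rn.from_matrix(R0.T@R).as_rotvec()).round(2))
E
python3 - <<'E'
from h import *
delta(*goal((.4958,.1059),-8.2,.13,fl=.186))
E
```

```text
shift mm [-426.  -324.7   88.3] turn deg [ -0.09  -0.02 -12.59]
```

{"fn": "drive_tool", "kwargs": {
  "moves": [60,-35.5,-27,7.4,0,0,-1.5,40,-35.5,-27,7.4,0,0,-1.5,20,-35.5,-27,7.4,0,0,-1.5,0,-35.5,-27,7.4,0,0,-1.5,0,-35.5,-27,7.4,0,0,-1.5,0,-35.5,-27,7.4,0,0,-1.5,0,-35.5,-27,7.4,0,0,-1.5,0,-35.5,-27,7.4,0,0,-1.5],
  "grip_force": 30
}}

```text
t: 0.9
tool_pos: [0.4289, 0.2756, 0.345]
orientation: [-0.239, -3.132, 0.0]
force: [0.4, 0.2, 0.5]
opening: 0.0336
gripper_force: 0.0
```

```bash
python3 - <<'E'
from h import *
st();delta(*goal((.4958,.1059),-8.2,.13,fl=.186))
E
```

```text
t 0.9 pos [0.4289 0.2756 0.345 ] ori [-0.239 -3.132  0.   ] F [0.4 0.2 0.5] op 0.033593864479312646 gf 0.0 q [ 0.47 -0.08  1.81  0.    1.41 -0.95]
shift mm [ -91.8 -157.6   29. ] turn deg [-0.01 -0.02 -0.52]
```

{"fn": "drive_tool", "kwargs": {
  "moves": [0,-14,-37,7,0,0,-0.5,0,-14,-37,7,0,0,0,0,-14,-37,7,0,0,0,0,0,0,0,0,0,0,0,0,0,0,0,0,0]
}}

```text
t: 1.4
tool_pos: [0.4535, 0.1607, 0.3242]
orientation: [-0.231, -3.132, -0.0]
force: [0.8, -0.4, 0.4]
opening: 0.0005
gripper_force: 0.0
```

```bash
python3 - <<'E'
from h import *
st();delta(*goal((.4958,.1059),-8.2,.13,fl=.186))
c=snap('wrist','w1.png')
p=lambda a,b:(np.array([.5453,.0988])+a*np.array([.9897,-.143])+b*np.array([.143,.9897])).tolist()
for a in(.07,-.07):
  for b in (.024,-.024): print(a,b,proj(c,p(a,b)+[.046]).round(1))
print((-c['R'].T@c['t']).round(3))
E
```

```text
t 1.4 pos [0.4535 0.1607 0.3242] ori [-0.231 -3.132 -0.   ] F [ 0.8 -0.4  0.4] op 0.000494550604465754 gf 0.0 q [ 0.23 -0.14  1.91  0.    1.38 -1.19]
shift mm [-49.9 -48.    8.1] turn deg [ 0.   -0.05 -0.23]
0.07 0.024 [225.1 366.1]
0.07 -0.024 [173.6 366.3]
-0.07 0.024 [220.6 226.5]
-0.07 -0.024 [161.8 226.7]
[0.377 0.174 0.304]
```

View pics/w1.png

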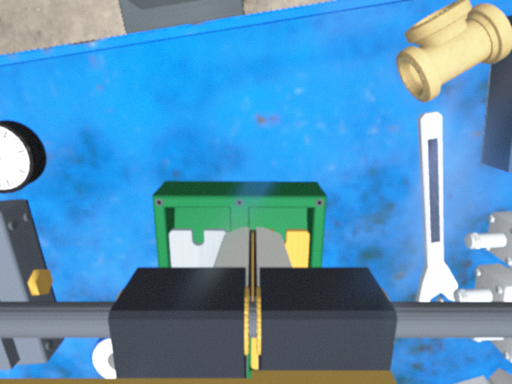

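{"fn": "drive_tool", "kwargs": {
  "moves": [0,-25,-24,4,0,0,0,0,-25,-24,4,0,0,0,0,0,0,0,0,0,0,0,0,0,0,0,0,0,0,0,0,0,0,0,0]
}}

```text
t: 1.95
tool_pos: [0.4957, 0.108, 0.3166]
orientation: [-0.225, -3.133, -0.001]
force: [0.0, 1.1, -0.4]
opening: 0.0005
gripper_force: 0.0
```

```bash
python3 - <<'E'
from h import *
st();delta(*goal((.4958,.1059),-8.2,.13,fl=.186))
c=snap('wrist')
p=lambda a,b:(np.array([.5453,.0988])+a*np.array([.9897,-.143])+b*np.array([.143,.9897])).tolist()
for a in(.07,-.07):
  for b in (.024,-.024): print(a,b,proj(c,p(a,b)+[.046]).round(1))
print((-c['R'].T@c['t']).round(3))
a=cv2.cvtColor(c['color'],cv2.COLOR_RGB2BGR)[150:300,160:360]
cv2.imwrite('pics/w2.png',cv2.resize(a,None,fx=4,fy=4,interpolation=cv2.INTER_CUBIC))
E
```

```text
t 1.95 pos [0.4957 0.108  0.3166] ori [-2.250e-01 -3.133e+00 -1.000e-03] F [ 0.   1.1 -0.4] op 0.0004945036155678226 gf 0.0 q [ 0.11 -0.06  1.85  0.    1.36 -1.31]
shift mm [-0.4 -2.1  0.6] turn deg [ 0.03 -0.02 -0.  ]
0.07 0.024 [275.3 326.5]
0.07 -0.024 [220.1 326.5]
-0.07 0.024 [278.9 169.4]
-0.07 -0.024 [215.2 169.3]
[0.419 0.121 0.296]
```

View pics/w2.png

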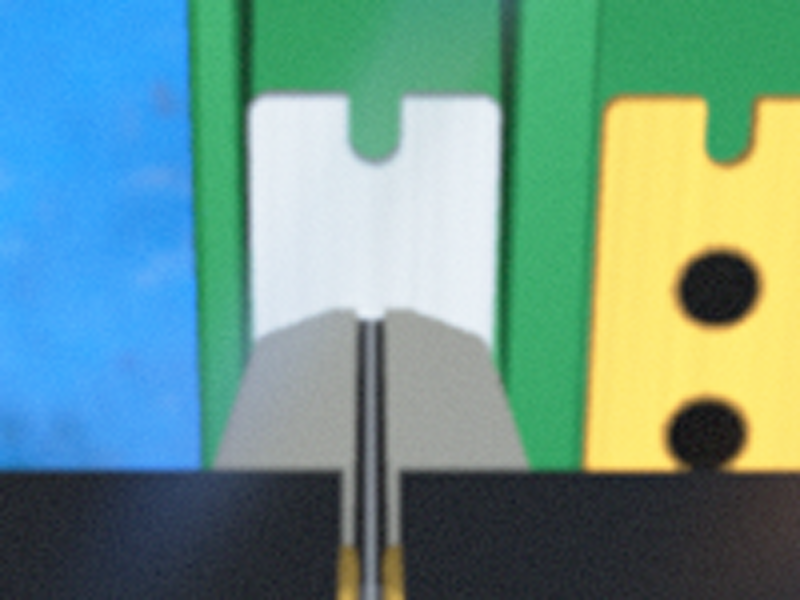

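```bash
python3 - <<'E'
from h import *
c=load('wrist');s=st();R=Rn.from_rotvec(s['orientation']).as_matrix()
for l in(.167,.186): 
  for dx in(-.0075,0,.0075): print(l,dx,proj(c,s['tool_pos']+R@[dx,0,l]).round(1))
for uv in [(221.75,173.75),(285,173.75),(253.9,189.5)]: print(pt(c,*uv,z=.046).round(4), pt(c,*uv).round(4))
E
```

```text
t 2.0 pos [0.4956 0.108  0.3167] ori [-2.240e-01 -3.133e+00 -1.000e-03] F [-0.4  0.2 -0.7] op 0.0005474362741424076 gf 0.0 q [ 0.11 -0.06  1.85  0.    1.36 -1.31]
0.167 -0.0075 [248.3 272.3]
0.167 0 [248.2 258.3]
0.167 0.0075 [248.2 243.9]
0.186 -0.0075 [248.7 254. ]
0.186 0 [248.7 241.2]
0.186 0.0075 [248.6 228.1]
[0.4767 0.0894 0.046 ] [0.479  0.088  0.0357]
[0.4835 0.1367 0.046 ] [0.49   0.1383 0.0206]
[0.4924 0.1117 0.046 ] [0.4991 0.1108 0.0232]
```

{"fn": "drive_tool", "kwargs": {
  "moves": [0,-2,0,36,0,0,0,0,0,0,36,0,0,0,0,0,0,10,0,0,0,0,0,0,6,0,0,0,0,0,0,4,0,0,0,0,0,0,2,0,0,0,0,0,0,0,0,0,0]
}}

```text
t: 2.7
tool_pos: [0.4986, 0.1065, 0.2237]
orientation: [0.227, 3.132, 0.001]
force: [-0.9, 0.3, -0.2]
opening: 0.0004
gripper_force: 0.4
```

{"fn": "drive_tool", "kwargs": {
  "moves": [0,0,0,2,0,0,0,0,0,0,1,0,0,0,0,0,0,1,0,0,0,0,0,0,0,0,0,0]
}}

```text
t: 3.1
tool_pos: [0.4982, 0.1063, 0.2189]
orientation: [0.227, 3.133, 0.0]
force: [-1.1, -0.3, 3.4]
opening: 0.0006
gripper_force: 2.3
```

{"fn": "drive_tool", "kwargs": {
  "moves": [0,0,0,0.7,0,0,0,0,4,0,1.6,0,0,0,0,4,0,1.6,0,0,0,0,4,0,1.6,0,0,0,0,0,0,0,0,0,0]
}}

```text
t: 3.6
tool_pos: [0.4862, 0.1082, 0.2138]
orientation: [0.227, 3.133, 0.001]
force: [-4.5, 0.7, 7.2]
opening: 0.0006
gripper_force: 4.5
```

{"fn": "drive_tool", "kwargs": {
  "moves": [0,4,0,1.6,0,0,0,0,4,0,1.6,0,0,0,0,4,0,1.6,0,0,0,0,0,0,0,0,0,0]
}}

```text
t: 4.0
tool_pos: [0.4748, 0.11, 0.2093]
orientation: [0.227, 3.131, 0.001]
force: [-1.5, 0.6, 7.5]
opening: 0.0003
gripper_force: 3.7
```

```bash
python3 - <<'E'
from h import *
c=snap('wrist')
st()
a=cv2.cvtColor(c['color'],cv2.COLOR_RGB2BGR)[80:380,110:510]
cv2.imwrite('pics/w3.png',cv2.resize(a,None,fx=2,fy=2,interpolation=cv2.INTER_CUBIC))
E
```

```text
t 4.05 pos [0.4748 0.11   0.2093] ori [2.270e-01 3.131e+00 1.000e-03] F [-2.8  0.8  7.2] op 0.00036479322158478365 gf 3.7857437376806047 q [ 0.12  0.02  1.98  0.    1.14 -1.3 ]
```

View pics/w3.png

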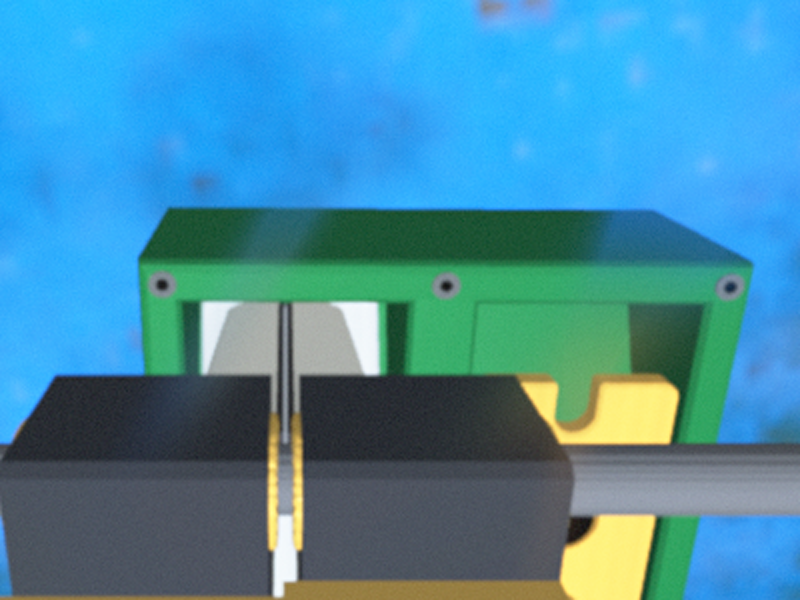

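{"fn": "drive_tool", "kwargs": {
  "moves": [0,0,0,-5,0,0,0,0,0,0,-20,0,0,0,20,0,0,-40,0,0,0,40,0,0,-40,0,0,0,62,0,0,0,0,0,0]
}}

```text
t: 4.55
tool_pos: [0.4765, 0.11, 0.3198]
orientation: [0.226, 3.123, 0.003]
force: [1.0, -0.0, -0.2]
opening: 0.0201
gripper_force: 0.0
```

```bash
python3 - <<'E'
from h import *
st()
c=snap('top');d=snap('wrist')
a=cv2.cvtColor(c['color'],cv2.COLOR_RGB2BGR)[140:240,180:260]
b=cv2.cvtColor(d['color'],cv2.COLOR_RGB2BGR)[84:384,120:420]
cv2.imwrite('pics/m4.png',cv2.hconcat([cv2.resize(a,(400,500),interpolation=cv2.INTER_CUBIC),cv2.resize(b,(400,400)).__class__ and cv2.copyMakeBorder(cv2.resize(b,(400,400)),0,100,0,0,0)]))
E
```

```text
t 4.55 pos [0.4765 0.11   0.3198] ori [2.260e-01 3.123e+00 3.000e-03] F [ 1.  -0.  -0.2] op 0.020088020006317053 gf 0.0 q [ 0.12 -0.12  1.9  -0.    1.35 -1.3 ]
```

View pics/m4.png

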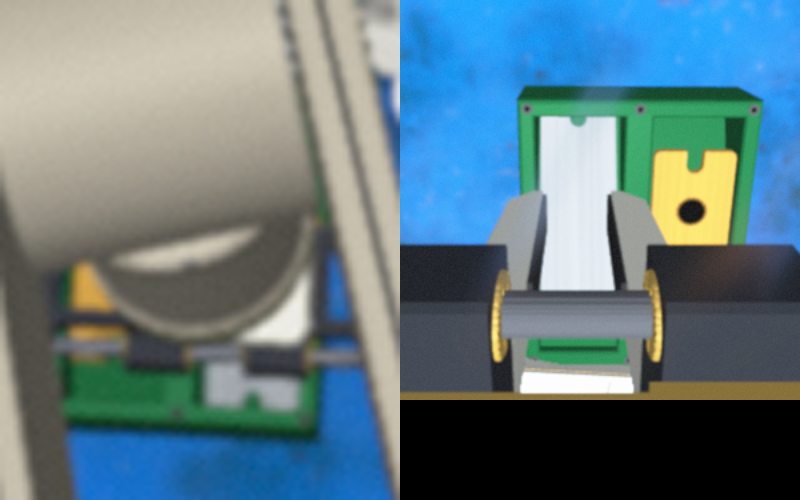

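```bash
python3 - <<'E'
from h import *
c=load('wrist')
X=np.array([.9897,-.143]);Y=np.array([.143,.9897])
for n,u,v,z in [('plate end?',253,338,.0658),('wall inner',253,171,.046),('bedfar wall',253,347,.046),('tray inL',221,200,.046),('screwR',120+(755-400)*.75,84+109*.75,.046),('screwL',120+(527-400)*.75,84+109*.75,.046)]:
    w=pt(c,u,v,z)[:2]-np.array([.5486,.1004]); print(n,'tray x',(w@X*1e3+8).round(1),'y rel plate',(w@Y*1e3).round(1), 'depthpt',pt(c,u,v).round(3))
E
```

```text
plate end? tray x 52.9 y rel plate 1.7 depthpt [0.615 0.093 0.04 ]
wall inner tray x -81.9 y rel plate 1.8 depthpt [0.46  0.115 0.046]
bedfar wall tray x 79.4 y rel plate 1.7 depthpt [0.621 0.092 0.044]
tray inL tray x -58.9 y rel plate -23.0 depthpt [0.479 0.087 0.045]
screwR tray x -85.8 y rel plate 102.0 depthpt [0.47  0.215 0.046]
screwL tray x -86.0 y rel plate -26.5 depthpt [0.452 0.088 0.047]
```

```bash
python3 - <<'E'
from h import *
s=st();X=np.array([.9897,-.143]);Y=np.array([.143,.9897]);C=np.array([.5486,.1004])
print('tool y rel',(s['tool_pos'][:2]-C)@Y*1e3)
g=C+X*(.0408-.008)
for up in (.06,0):
  n=np.array([-.375,.927])*up
  delta(*goal(g+X*n[0],-8.2,.0511+n[1],tilt=22,fl=.186))
E
```

```text
t 4.65 pos [0.4748 0.1098 0.3145] ori [2.27e-01 3.13e+00 1.00e-03] F [ 0.1 -0.1 -0.1] op 0.028018786807911384 gf 0.0 q [ 0.12 -0.12  1.9  -0.    1.35 -1.3 ]
tool y rel -1.2410494892476591
shift mm [-14.9   1.2  35.4] turn deg [ 2.000e-02 -2.184e+01 -9.000e-02]
shift mm [-37.3   1.2  91.1] turn deg [ 2.000e-02 -2.184e+01 -9.000e-02]
```

{"fn": "drive_tool", "kwargs": {
  "moves": [58,-15,0,35,0,0,0,58,0,0,0,0,-7.28,0,58,0,0,0,0,-7.28,0,58,0,0,0,0,-7.28,0,58,0,0,0,0,0,0,58,0,0,0,0,0,0],
  "grip_force": 60
}}

```text
t: 5.25
tool_pos: [0.4882, 0.1076, 0.2769]
orientation: [0.199, 2.759, -0.039]
force: [0.6, -0.7, 0.0]
opening: 0.0579
gripper_force: 0.0
```

```bash
python3 - <<'E'
from h import *
s=st();X=np.array([.9897,-.143]);C=np.array([.5486,.1004])-.0012*np.array([.143,.9897])
delta(*goal(C+X*.0328,-8.2,.0511,tilt=22,fl=.186))
d=snap('wrist')
cv2.imwrite('pics/w5.png',cv2.cvtColor(d['color'],cv2.COLOR_RGB2BGR))
E
```

```text
t 5.25 pos [0.4882 0.1076 0.2769] ori [ 0.199  2.759 -0.039] F [ 0.6 -0.7  0. ] op 0.057931681076816746 gf 0.0 q [ 0.16 -0.21  2.09 -0.14  0.91 -1.2 ]
shift mm [-2.7  0.3 58.4] turn deg [-0.07 -0.47 -0.05]
```

View pics/w5.png

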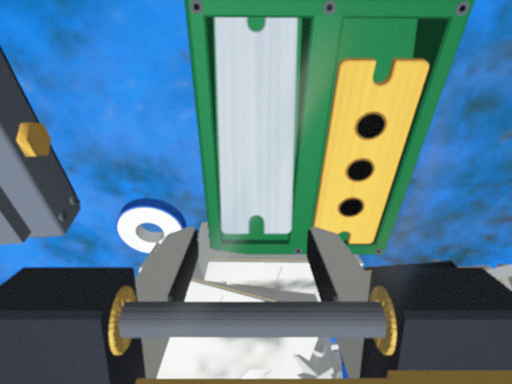

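```bash
python3 - <<'E'
from h import *
c=load('wrist');s=st();R=Rn.from_rotvec(s['orientation']).as_matrix()
X=np.array([.9897,-.143]);C=np.array([.5486,.1004])
for z in(.06,.0658):
  w=pt(c,256,235,z); print((w[:2]-C)@X*1e3+8, (R.T@(w-s['tool_pos'])*1e3).round(1))
for l in (.186,.25): print(proj(c,s['tool_pos']+R@[0.0075,0,l]))
E
```

```text
t 5.3 pos [0.4887 0.1076 0.2775] ori [ 0.2    2.758 -0.039] F [-0.9 -0.5  0.1] op 0.058239287797724616 gf 0.0 q [ 0.16 -0.21  2.09 -0.14  0.91 -1.2 ]
55.09660942577411 [-19.9   4.4 241.8]
49.17681704637108 [-16.5   4.3 234.2]
[248.80780485 230.55277797]
[249.76896464 194.37832663]
```

{"fn": "drive_tool", "kwargs": {
  "moves": [58,-3,1,25,0,-0.4,0,58,0,0,20,0,0,0,58,0,0,9,0,0,0,58,0,0,4,0,0,0,58,0,0,0,0,0,0]
}}

```text
t: 5.8
tool_pos: [0.5137, 0.105, 0.2253]
orientation: [0.2, 2.749, -0.039]
force: [-0.1, -0.0, -0.3]
opening: 0.0582
gripper_force: 0.0
```

```bash
python3 - <<'E'
from h import *
s=st();X=np.array([.9897,-.143]);C=np.array([.5486,.1004])
delta(*goal(C+X*.0328,-8.2,.0511,tilt=22,fl=.186))
E
```

```text
t 5.8 pos [0.5137 0.105  0.2253] ori [ 0.2    2.749 -0.039] F [-0.1 -0.  -0.3] op 0.05821466195763154 gf 0.0 q [ 0.14 -0.07  2.06 -0.15  0.78 -1.19]
shift mm [2.3 0.5 1. ] turn deg [-0.06  0.14 -0.09]
```

{"fn": "drive_tool", "kwargs": {
  "moves": [58,2,0,0.5,0,0,0,40,0,0,0,0,0,0,40,0,0,0,0,0,0,40,0,0,0,0,0,0,40,0,0,0,0,0,0],
  "grip_force": 60
}}

```text
t: 6.3
tool_pos: [0.5121, 0.1054, 0.225]
orientation: [0.199, 2.746, -0.039]
force: [-2.2, 0.1, 3.2]
opening: 0.0471
gripper_force: 60.0
```

{"fn": "drive_tool", "kwargs": {
  "moves": [40,-1,0,0.4,0,0,0,40,-2.4,0,-4.3,0,0,0,40,-3.75,0,-9.3,0,0,0,40,-7.5,0,-18.5,0,0,0,40,-7.5,0,-18.5,0,0,0,40,-7.5,0,-18.5,0,0,0,40,0,0,0,0,0,0]
}}

```text
t: 7.0
tool_pos: [0.5147, 0.1052, 0.3031]
orientation: [0.199, 2.741, -0.037]
force: [0.6, 0.1, -2.6]
opening: 0.047
gripper_force: 60.0
```

```bash
python3 - <<'E'
from h import *
s=st();print(s['wrist_torque'])
b=snap('wrist');a=snap('scene')
a=cv2.cvtColor(a['color'],cv2.COLOR_RGB2BGR)[110:310,170:370]
b=cv2.cvtColor(b['color'],cv2.COLOR_RGB2BGR)
cv2.imwrite('pics/m6.png',cv2.hconcat([cv2.resize(a,(400,400),interpolation=cv2.INTER_CUBIC),cv2.copyMakeBorder(cv2.resize(b,(400,300)),0,100,0,0,0)]))
E
```

```text
t 7.0 pos [0.5147 0.1052 0.3031] ori [ 0.199  2.741 -0.037] F [ 0.6  0.1 -2.6] op 0.046981804857447504 gf 59.99888777732849 q [ 0.14 -0.18  2.01 -0.13  0.94 -1.22]
[ 0.06348851  0.15864768 -0.01282613]
```

View pics/m6.png

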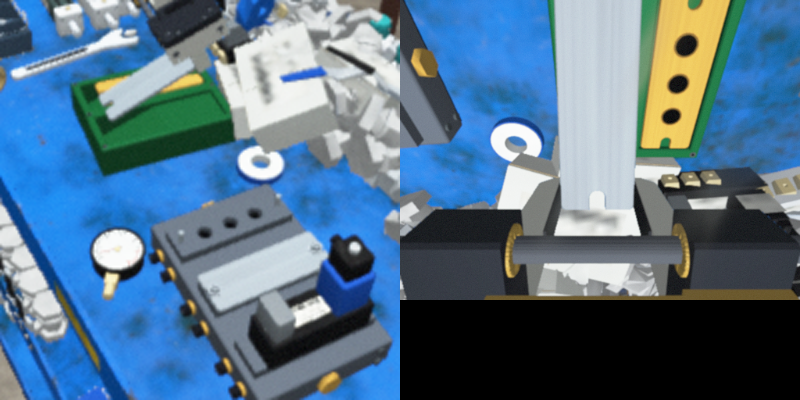

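```bash
cat >> h.py <<'E'
def plane(c,u0,u1,v0,v1):
    s=robot.read_state();R=Rn.from_rotvec(s['orientation']).as_matrix()
    P=np.array([pt(c,u,v) for u in range(u0,u1,6) for v in range(v0,v1,6)]);P=P[~np.isnan(P[:,0])]
    T=(P-s['tool_pos'])@R
    A=np.c_[T[:,:2],np.ones(len(T))];k=np.linalg.lstsq(A,T[:,2],rcond=None)[0];r=T[:,2]-A@k;g=abs(r)<.004
    k=np.linalg.lstsq(A[g],T[g,2],rcond=None)[0]
    print('tool frame: z=',k.round(4),'rms',np.std((T[:,2]-A@k)[g]).round(4),g.mean(),'angle about y',np.degrees(np.arctan(k[0])).round(1),'about x',np.degrees(np.arctan(k[1])).round(1),'x range',T[:,0].min().round(4),T[:,0].max().round(4))
    return k
E
python3 - <<'E'
from h import *
c=load('wrist');plane(c,222,238,10,240);plane(c,270,290,10,240)
plane(c,222,290,10,240)
s=robot.read_state();R=Rn.from_rotvec(s['orientation']).as_matrix()
for u,v in [(240,255),(272,255),(205,255)]: print((R.T@(pt(c,u,v)-s['tool_pos'])*1e3).round(1))
E
```

```text
tool frame: z= [ 0.0509 -0.008   0.1741] rms 0.0003 1.0 angle about y 2.9 about x -0.5 x range 0.0025 0.1067
tool frame: z= [0.05   0.0029 0.1742] rms 0.0003 1.0 angle about y 2.9 about x 0.2 x range 0.0025 0.1067
tool frame: z= [ 0.0502 -0.0009  0.1742] rms 0.0003 1.0 angle about y 2.9 about x -0.1 x range 0.0025 0.1067
[ -6.4  -3.7 173.7]
[ -6.6  12.5 174. ]
[ -4.3 -20.8 169.7]
```

```bash
python3 - <<'E'
from h import *
c=load('wrist');s=robot.read_state();R=Rn.from_rotvec(s['orientation']).as_matrix()
col=c['color'].astype(int)
for u in (228,240,268,280): print(u,[tuple(col[v,u]) [0] for v in range(250,284,2)])
o=R.T@(-c['R'].T@c['t']-s['tool_pos'])
def hit(u,v):
    d=R.T@c['R'].T@np.linalg.inv(c['mtx'])@[u,v,1]; t=(.1742+.0502*o[0]-o[2])/(d[2]-.0502*d[0]); return ((o+t*d)*1e3).round(1)
print('cols row 150',[ (u,col[150,u,0]) for u in range(196,216,2)],[ (u,col[150,u,0]) for u in range(290,312,2)])
for u,v in [(252,246),(252,267),(252,264),(252,270)]: print(u,v,hit(u,v))
for v in (60,200): 
  g=np.abs(np.diff(col[v,190:320].sum(1))); print(v,[(190+i,g[i]) for i in np.argsort(g)[-6:]])
cv2.imwrite('pics/w7.png',cv2.resize(cv2.cvtColor(c['color'],cv2.COLOR_RGB2BGR)[200:290,190:320],None,fx=6,fy=6,interpolation=cv2.INTER_CUBIC))
E
```

```text
228 [np.int64(197), np.int64(197), np.int64(196), np.int64(197), np.int64(201), np.int64(199), np.int64(196), np.int64(198), np.int64(199), np.int64(172), np.int64(142), np.int64(142), np.int64(143), np.int64(139), np.int64(142), np.int64(153), np.int64(173)]
240 [np.int64(197), np.int64(193), np.int64(191), np.int64(194), np.int64(188), np.int64(190), np.int64(191), np.int64(189), np.int64(193), np.int64(193), np.int64(185), np.int64(169), np.int64(147), np.int64(137), np.int64(147), np.int64(165), np.int64(187)]
268 [np.int64(199), np.int64(197), np.int64(196), np.int64(198), np.int64(194), np.int64(196), np.int64(196), np.int64(197), np.int64(196), np.int64(223), np.int64(236), np.int64(227), np.int64(215), np.int64(194), np.int64(174), np.int64(156), np.int64(159)]
280 [np.int64(196), np.int64(199), np.int64(195), np.int64(196), np.int64(199), np.int64(200), np.int64(197), np.int64(197), np.int64(194), np.int64(225), np.int64(241), np.int64(232), np.int64(222), np.int64(217), np.int64(207), np.int64(209), np.int64(213)]
cols row 150 [(196, np.int64(59)), (198, np.int64(56)), (200
[... 206 characters left out ...]
64(203)), (294, np.int64(202)), (296, np.int64(203)), (298, np.int64(202)), (300, np.int64(198)), (302, np.int64(175)), (304, np.int64(79)), (306, np.int64(45)), (308, np.int64(42)), (310, np.int64(39))]
252 246 [ -1.6   2.4 174.1]
252 267 [-13.2   2.4 173.5]
252 264 [-11.5   2.4 173.6]
252 270 [-14.8   2.4 173.5]
60 [(np.int64(305), np.int64(77)), (np.int64(306), np.int64(88)), (np.int64(197), np.int64(89)), (np.int64(198), np.int64(113)), (np.int64(194), np.int64(113)), (np.int64(199), np.int64(118))]
200 [(np.int64(194), np.int64(64)), (np.int64(302), np.int64(65)), (np.int64(204), np.int64(65)), (np.int64(193), np.int64(69)), (np.int64(300), np.int64(98)), (np.int64(301), np.int64(156))]
```

View pics/w7.png

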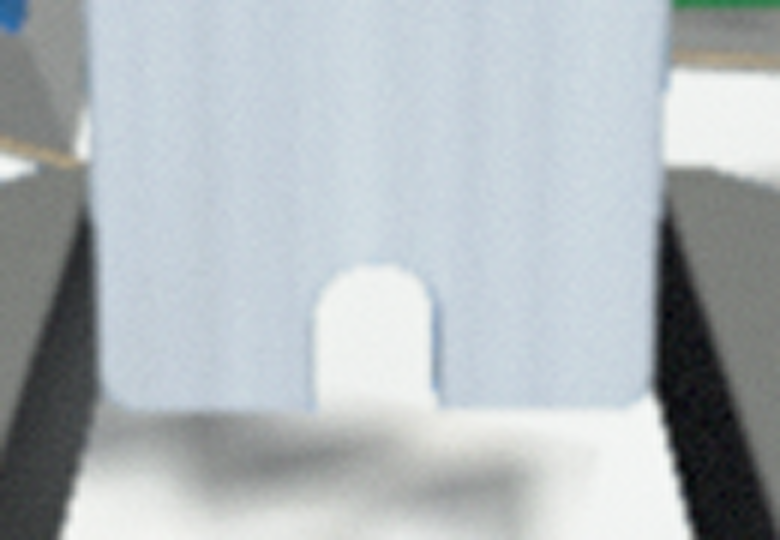

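```bash
cat >> h.py <<'E'
def seated(seat,yaw,dx=0,dy=0,up=0,tilt=-2.9,pc=(.0565,0,.183)):
    y=np.radians(yaw);X=np.array([np.cos(y),np.sin(y),0]);Y=np.array([-np.sin(y),np.cos(y),0])
    _,R=goal((0,0),yaw,0,tilt)
    return np.array(seat)+dx*X+dy*Y+[0,0,up]-R@np.array(pc),R
E
python3 - <<'E'
from h import *
s=st();p,R=seated((.516,-.097,.052),-3.3,.025,.075,.13);print(p)
delta(p,R)
R0=Rn.from_rotvec(s['orientation']).as_matrix()
print('after turn', (R.T@(p-s['tool_pos'])*1e3).round(1))
E
```

```text
t 7.1 pos [0.5134 0.105  0.2993] ori [ 0.199  2.746 -0.039] F [-0.3 -0.  -4.4] op 0.046911742588775 gf 59.99863564968109 q [ 0.14 -0.17  2.01 -0.13  0.93 -1.22]
[ 0.61085308 -0.02734462  0.36190714]
shift mm [-130.6 -116.9  -14.1] turn deg [-0.84 25.16 -4.96]
after turn [-101.6 -126.6  -67.8]
```

{"fn": "drive_tool", "kwargs": {
  "moves": [40,-5,0,-10,-0.2,4,-0.8,40,-5,-5,-12,-0.2,5,-1,40,-10,-10,-12,-0.2,5,-1,40,-10,-15,-12,-0.1,5,-1,40,-15,-20,-8,-0.1,4,-0.8,40,-15,-20,-5,0,2.1,-0.4,40,-15,-20,0,0,0,0,40,-10,-15,0,0,0,0]
}}

```text
t: 7.9
tool_pos: [0.5774, -0.0061, 0.3612]
orientation: [-0.088, -3.088, -0.0]
force: [-0.3, -0.6, -3.8]
opening: 0.0471
gripper_force: 60.0
```

```bash
python3 - <<'E'
from h import *
st();delta(*seated((.516,-.097,.052),-3.3,.025,.075,.13))
E
```

```text
t 7.9 pos [ 0.5774 -0.0061  0.3612] ori [-0.088 -3.088 -0.   ] F [-0.3 -0.6 -3.8] op 0.0471133132683655 gf 60.00002861022949 q [-0.1   0.12  1.58 -0.    1.49 -1.61]
shift mm [-34.6 -19.3  -2.5] turn deg [-0.08 -0.09  0.02]
```

{"fn": "drive_tool", "kwargs": {
  "moves": [40,-12,-6,-2,0,0,0,40,-11,-5,0,0,0,0,40,0,0,0,0,0,0,40,0,0,0,0,0,0]
}}

```text
t: 8.3
tool_pos: [0.5988, -0.0169, 0.3627]
orientation: [-0.087, -3.088, -0.001]
force: [-0.9, -0.4, -4.3]
opening: 0.0467
gripper_force: 60.0
```

```bash
python3 - <<'E'
from h import *
s=st();delta(*seated((.516,-.097,.052),-3.3,.025,.075,.13))
c=snap('wrist');plane(c,222,290,30,240)
y=np.radians(-3.3);X=np.array([np.cos(y),np.sin(y),0])
for k in(.0615,-.0615): print(proj(c,np.array([.516,-.097,.067])+k*X).round(1))
cv2.imwrite('pics/w8.png',cv2.resize(cv2.cvtColor(c['color'],cv2.COLOR_RGB2BGR)[0:260,60:320],None,fx=2.3,fy=2.3,interpolation=cv2.INTER_CUBIC))
E
```

```text
t 8.3 pos [ 0.5988 -0.0169  0.3627] ori [-8.700e-02 -3.088e+00 -1.000e-03] F [-0.9 -0.4 -4.3] op 0.04674236806374815 gf 60.00016629695892 q [-0.11  0.18  1.51 -0.    1.5  -1.63]
shift mm [-12.6  -9.8   0.1] turn deg [-0.05 -0.09  0.06]
tool frame: z= [ 0.1625 -0.0004  0.1774] rms 0.0003 1.0 angle about y 9.2 about x -0.0 x range 0.0071 0.1039
[149.8 183.5]
[138.7  24.9]
```

View pics/w8.png

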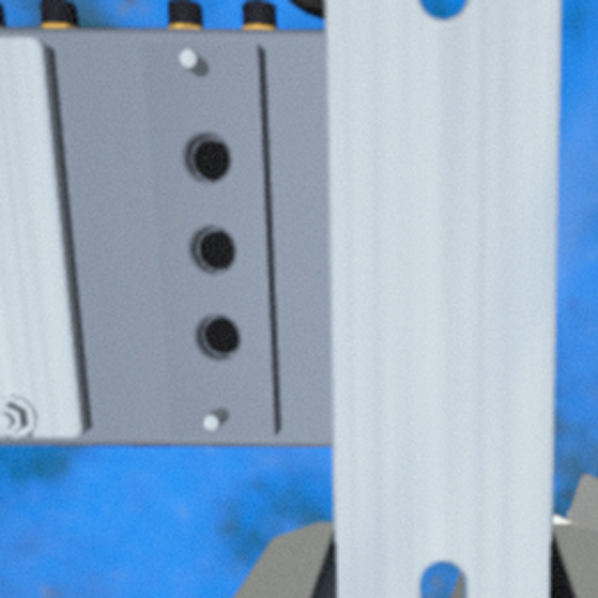

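```bash
python3 - <<'E'
from h import *
c=load('wrist');s=robot.read_state();R=Rn.from_rotvec(s['orientation']).as_matrix()
k=plane(c,222,290,30,240)
o=R.T@(-c['R'].T@c['t']-s['tool_pos'])
def hit(u,v):
    d=R.T@c['R'].T@np.linalg.inv(c['mtx'])@[u,v,1]; t=(k[2]+k[0]*o[0]+k[1]*o[1]-o[2])/(d[2]-k[0]*d[0]-k[1]*d[1]); return o+t*d
a=hit(252.2,244.3);b=hit(252.6,7.8);print(a.round(4),b.round(4),np.linalg.norm(a-b))
th=np.arctan(k[0]);ct=(a+b)/2+.006*np.array([-np.sin(th),0,np.cos(th)]);print('plate origin tool',ct.round(4))
for t in(-2.9,-4): delta(*seated((.516,-.097,.052),-3.5,0,0,.035,tilt=t,pc=(ct[0],0,ct[2])))
E
```

```text
tool frame: z= [ 0.1625 -0.0004  0.1774] rms 0.0003 1.0 angle about y 9.2 about x -0.0 x range 0.0071 0.1039
[0.002  0.0015 0.1777] [0.1135 0.0018 0.1958] 0.11295672167959593
plate origin tool [0.0568 0.0017 0.1927]
shift mm [  7.1 -85.1  87. ] turn deg [-0.06 -0.07  0.28]
shift mm [  3.4 -85.1  88.1] turn deg [-0.06  1.03  0.28]
```

{"fn": "drive_tool", "kwargs": {
  "moves": [40,1,-12,4,0,0,0.1,40,1,-22,8,0,0,0.1,40,1,-22,12,0,0,0,40,1,-18,14,0,0,0,40,1,-10.5,16,0,0,0,40,1,0,16,0,0,0,40,1,0,11,0,0,0,40,0,0,6,0,0,0]
}}

```text
t: 9.15
tool_pos: [0.5822, -0.0999, 0.2755]
orientation: [-0.091, -3.088, -0.002]
force: [-0.2, 0.3, -3.5]
opening: 0.0471
gripper_force: 60.0
```

```bash
python3 - <<'E'
from h import *
s=st()
c=snap('wrist');sc=snap('scene');k=plane(c,222,290,30,240)
s=robot.read_state();R=Rn.from_rotvec(s['orientation']).as_matrix()
print('tool tilt deg',np.degrees(np.arcsin(R[2,0])).round(2))
delta(*seated((.516,-.097,.052),-3.5,0,0,.035,tilt=-2.9,pc=(.0568,-.0005,.1927)))
a=cv2.resize(cv2.cvtColor(c['color'],cv2.COLOR_RGB2BGR)[0:270,160:340],(400,600),interpolation=cv2.INTER_CUBIC)
b=cv2.resize(cv2.cvtColor(sc['color'],cv2.COLOR_RGB2BGR)[180:300,230:310],(400,600),interpolation=cv2.INTER_CUBIC)
cv2.imwrite('pics/m9.png',cv2.hconcat([a,b]))
E
```

```text
t 9.15 pos [ 0.5822 -0.0999  0.2755] ori [-9.100e-02 -3.088e+00 -2.000e-03] F [-0.2  0.3 -3.5] op 0.047075953881511375 gf 59.99994367361069 q [-0.25  0.23  1.62 -0.01  1.34 -1.76]
tool frame: z= [0.1674 0.0012 0.1777] rms 0.0003 1.0 angle about y 9.5 about x 0.1 x range 0.0076 0.1044
tool tilt deg 2.99
shift mm [ 0.1 -0.7 -0.4] turn deg [-0.04 -0.09  0.13]
```

View pics/m9.png

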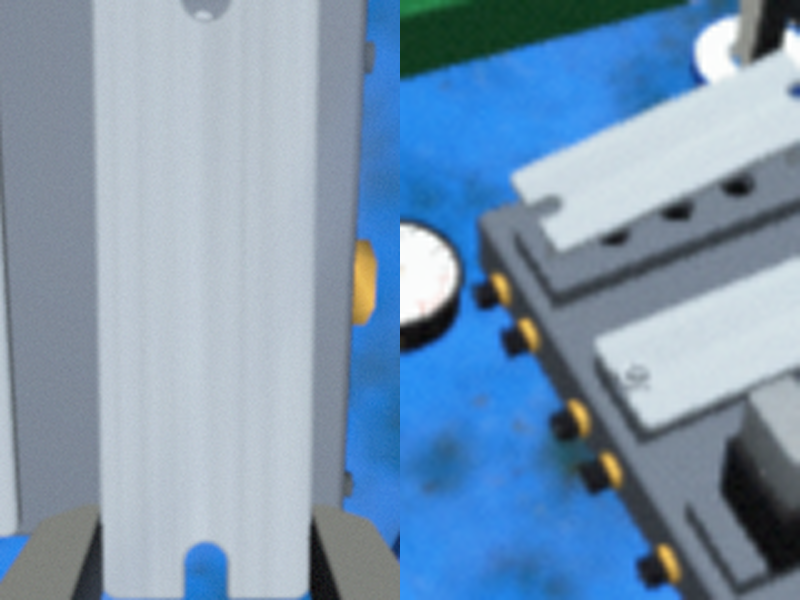

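{"fn": "drive_tool", "kwargs": {
  "moves": [40,-0.5,0,8,0,0,0,40,-0.5,0,8,0,0,0,40,-0.3,0,5,0,0,0,40,-0.2,0,3,0,0,0,40,0,0,0,0,0,0]
}}

```text
t: 9.75
tool_pos: [0.583, -0.1008, 0.2529]
orientation: [-0.092, -3.089, -0.001]
force: [-0.3, -0.0, -3.5]
opening: 0.0469
gripper_force: 60.0
```

{"fn": "drive_tool", "kwargs": {
  "moves": [40,0,0,2,0,0,0,40,0,0,1,0,0,0,40,0,0,1,0,0,0,40,0,0,0,0,0,0]
}}

```text
t: 10.15
tool_pos: [0.583, -0.1009, 0.2495]
orientation: [-0.092, -3.09, -0.0]
force: [-0.2, -0.4, -3.9]
opening: 0.047
gripper_force: 60.0
```

```bash
python3 - <<'E'
from h import *
s=st();k=plane(snap('wrist'),222,290,30,240)
delta(*seated((.516,-.097,.052),-3.5,0,0,.0077,tilt=-2.9,pc=(.0568,-.0005,.1927)))
E
```

```text
t 10.15 pos [ 0.583  -0.1009  0.2495] ori [-0.092 -3.09  -0.   ] F [-0.2 -0.4 -3.9] op 0.047032551625651266 gf 59.9999937415123 q [-0.25  0.26  1.64 -0.01  1.3  -1.76]
tool frame: z= [0.1668 0.0018 0.1771] rms 0.0003 1.0 angle about y 9.5 about x 0.1 x range 0.0072 0.104
shift mm [0.6 0.3 0.4] turn deg [-0.08  0.03  0.07]
```

{"fn": "drive_tool", "kwargs": {
  "moves": [40,0.6,0.3,1,0,0,0,40,0,0,1.5,0,0,0,40,0,0,1.5,0,0,0,40,0,0,0,0,0,0]
}}

```text
t: 10.6
tool_pos: [0.5822, -0.1005, 0.2454]
orientation: [-0.092, -3.09, -0.0]
force: [0.5, -0.6, -2.6]
opening: 0.0468
gripper_force: 60.0
```

```bash
python3 - <<'E'
from h import *
s=st();k=plane(snap('wrist'),222,290,30,240)
E
```

```text
t 10.6 pos [ 0.5822 -0.1005  0.2454] ori [-0.092 -3.09  -0.   ] F [ 0.5 -0.6 -2.6] op 0.04678140319266782 gf 59.99991327524185 q [-0.25  0.26  1.64 -0.01  1.29 -1.76]
tool frame: z= [ 0.1351 -0.0017  0.1771] rms 0.0003 1.0 angle about y 7.7 about x -0.1 x range 0.0074 0.1035
```

{"fn": "drive_tool", "kwargs": {
  "moves": [40,0,0,2,0,0,0,40,0,0,2,0,0,0,40,0,0,2,0,0,0,40,0,0,2,0,0,0,40,0,0,0,0,0,0]
}}

```text
t: 11.15
tool_pos: [0.5818, -0.1005, 0.2374]
orientation: [-0.092, -3.09, -0.0]
force: [1.1, -0.5, -0.3]
opening: 0.0471
gripper_force: 60.0
```

```bash
python3 - <<'E'
from h import *
s=st();k=plane(snap('wrist'),222,290,30,240)
E
```

```text
t 11.15 pos [ 0.5818 -0.1005  0.2374] ori [-0.092 -3.09  -0.   ] F [ 1.1 -0.5 -0.3] op 0.047124918600821915 gf 59.99995440244675 q [-0.25  0.27  1.65 -0.01  1.27 -1.76]
tool frame: z= [0.073  0.0007 0.177 ] rms 0.0003 1.0 angle about y 4.2 about x 0.0 x range 0.0075 0.1025
```

{"fn": "drive_tool", "kwargs": {
  "moves": [40,0,0,1.5,0,0,0,40,0,0,1,0,0,0,40,0,0,0,0,0,0]
}}

```text
t: 11.5
tool_pos: [0.5817, -0.1005, 0.235]
orientation: [-0.092, -3.09, -0.0]
force: [1.0, 0.0, 0.5]
opening: 0.0471
gripper_force: 60.0
```

{"fn": "drive_tool", "kwargs": {
  "moves": [50,0,0,0,0,0,0,55,0,0,0,0,0,0,55,0,0,0,0,0,0,55,0,0,0,0,0,0]
}}

```text
t: 11.9
tool_pos: [0.5817, -0.1005, 0.2351]
orientation: [-0.092, -3.09, -0.0]
force: [-0.1, -0.5, 0.2]
opening: 0.0549
gripper_force: 0.0
```

```bash
python3 - <<'E'
from h import *
s=st();c=snap('wrist');k=plane(c,222,290,30,240)
R=Rn.from_rotvec(s['orientation']).as_matrix()
for u,v in [(230,60),(280,60),(230,225),(280,225)]: print(pt(c,u,v).round(4))
E
```

```text
t 11.9 pos [ 0.5817 -0.1005  0.2351] ori [-0.092 -3.09  -0.   ] F [-0.1 -0.5  0.2] op 0.054940501272850356 gf 0.0 q [-0.25  0.27  1.65 -0.01  1.27 -1.76]
tool frame: z= [ 0.0493 -0.0005  0.1775] rms 0.0003 1.0 angle about y 2.8 about x -0.0 x range 0.0073 0.1022
[ 0.4825 -0.1029  0.0578]
[ 0.4839 -0.0807  0.0585]
[ 0.56   -0.1088  0.0577]
[ 0.5614 -0.0839  0.058 ]
```

{"fn": "drive_tool", "kwargs": {
  "moves": [55,0.3,0,-5,0,0,0,55,0.8,0,-15,0,0,0,55,1.5,0,-30,0,0,0,55,1.5,0,-40,0,0,0,55,0,0,-40,0,0,0,55,0,0,0,0,0,0,55,0,0,0,0,0,0]
}}

```text
t: 12.65
tool_pos: [0.5846, -0.1006, 0.368]
orientation: [-0.093, -3.094, 0.001]
force: [-0.7, -0.1, 0.1]
opening: 0.0548
gripper_force: 0.0
```

```bash
python3 - <<'E'
from h import *
s=st();c=snap('wrist')
X=np.array([np.cos(-.061),np.sin(-.061),0]);Y=np.array([.061,.998,0])
for a in(-.05,0,.04):
  for b in(-.018,.018):
    uv=proj(c,np.array([.516,-.097,.058])+a*X+b*Y); print(uv.round(), pt(c,*uv).round(4), c['color'][int(uv[1]),int(uv[0])] if 0<=uv[1]<384 else '')
if s['force'].__abs__().max()<3: print(robot.close_job())
E
```

```text
t 12.65 pos [ 0.5846 -0.1006  0.368 ] ori [-9.300e-02 -3.094e+00  1.000e-03] F [-0.7 -0.1  0.1] op 0.054843488458050614 gf 0.0 q [-0.25  0.15  1.53 -0.01  1.5  -1.76]
[228.  54.] [ 0.465  -0.1119  0.0583] [206 217 224]
[273.  54.] [ 0.4672 -0.076   0.058 ] [209 219 227]
[229. 117.] [ 0.5149 -0.1149  0.0585] [206 219 225]
[272. 117.] [ 0.5171 -0.079   0.0578] [209 219 228]
[230. 164.] [ 0.5548 -0.1174  0.058 ] [211 221 227]
[271. 164.] [ 0.557  -0.0815  0.0582] [204 218 226]
the job is handed in; nothing more can be done
None
```

The steel blanking plate is on the empty station. The last depth check showed it level with its top at 58 mm, as it should be when seated over both studs. I let go, backed the arm clear and handed the job in at about 13 s. The handover gave no verdict, I did not re-measure the brass plate, wrench, gauge or tape at the end, and I viewed 12 pictures, two over the limit of 10.

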